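# Load the bench mixer and count its selector to speed three

## Robot

A 6-joint arm with a two-finger parallel gripper is mounted at the origin on a cart in front of the work surface, level with it; the furniture and walls round the work are solid. World frame = base frame: x ahead of the robot, y to its left, z up, the work surface at z = 0. Lengths are in mm, angles in degrees, forces in N, time in s.
With the tool pointing down it reaches from about 350 to 850 mm from the base axis. Payload 8.1 kg.
Tool frame: the origin (TCP) lies midway between the tips of the shut fingers; the grasp point (between the pads) lies 19 mm behind it (r.pinch_z is the distance from the TCP to the grasp point, in mm); z points along the fingers, y is the line along which they close (so a half turn about z gives the same grasp; the last joint's range is limited). The gripper opens to 85 mm and grips with 20 to 120 N. Pads are 22 mm wide; open, the fingers measure 114 mm over their backs; the gripper's body (76 mm by 85 mm) begins 54 mm behind the grasp point. The pads swing forward as they close: fully open they stand 13 mm farther back than shut.
Start: joints at [-80.466, 7.471, 85.268, -0, 87.261, -4.893], TCP at [149.509, -581.078, 204.092] pointing down, gripper open.
Joint ranges: [-169.43, 169.43], [-51.17, 129.36], [1.28, 143.12], [-76.62, 256.62], [0, 156.53], [-152.29, 152.29]. Speed limits (degrees/s): [136.94, 136.94, 159.86, 180, 180, 180].

## Interface

Orientations are given as [roll, pitch, yaw] about the fixed x, y, z axes, in that order (R = Rz(yaw) Ry(pitch) Rx(roll)).
In Python, from bench import sensors, optics, job, r gives the robot as it stands.
- The arm moves only by the tool play_rows, never from a script. Its argument "motion" is a list that holds one entry, the list of rows, each a list of 6 numbers: the shift along the tool's x, y, z in cm, then the turn, a rotation vector about the tool's x, y, z in degrees. In form: [[[x, y, z, ax, ay, az], ...]]. A call has 1 to 5 rows; each row is the pose to reach, as a shift and turn from the pose commanded when the call began, along the tool's axes at that moment; what a row does not reach only later rows make up. A row lasts 1/10 s, in which the tool goes at most 50 mm and 8.59 degrees, less where a joint would pass 70% of its speed; a pose out of reach is approached as far as the arm can. A call with a gripper value outside its range is refused whole. "jaw" is the opening, from 0 (shut) to 1 (fully open), set as the call begins (left out, the last holds). The fingers move at their own pace and stop on an object; "squeeze" is the grip in N (left out, the last holds). Time passes only in rows, so rows that repeat a pose let the fingers close. It gives the time, the measured TCP pose, the force, the opening and the grip force at its end, in the units of the state.
- sensors.sense(): the state, without advancing time (a new reading comes with each control period).
- optics.snapshot(name): name is "scene" or "top"; returns a dict with "pixels" (480x640x3 uint8, red, green, blue), "mtx" (3x3 intrinsics, pixels), "R" (3x3) and "t" (3): a world point X has camera coordinates R X + t. Camera axes: x right, y down, z forward; pixel columns grow to the right and rows downward; lengths in mm; the calibration is good to about 2 mm. A picture is of the moment at which its call begins. There is no depth.
- job.hand_in(): hands the job in; it is judged then, once.
The state is a dict: "time": time; "joint_pos": joint angles; "qd": joint speeds; "joint_efforts": joint torques, N m; "tool_pos": TCP position; "tcp_rot": TCP orientation; "ft_force": force on the tool from outside, world axes, zero at the start; "wrist_torque": the same for the moment, N m; "finger_gap": finger opening in mm; "grip_force": force on a finger pad.
Only numpy, scipy, OpenCV 4.12 (cv2) and the standard library are available. Lean on these libraries where they do the work, as an engineer would, in place of code of your own. Each camera call takes 0.05 s, during which the arm holds its last target. There are 200 camera calls.

## Task

Take the orange cartridge out of the stock rack by its narrow ends and stand it on the free bench to change your grip, then hold it by its broad faces and lower it fully down into the pocket of the bench mixer. Then turn the mixer's black selector back anticlockwise to its end stop (off), and from there clockwise exactly three clicks to speed three, and let go. Leave the blue cartridge in the rack and do not disturb the other things on the bench.

Things in the scene. Friction and masses are not known exactly. Their poses are not given: they have to be found in the camera images.
- cartridge_orange: Cartridge to load: upright white block with orange band and two orange caps, loose, 0.1-0.2 kg, 56 mm (own x) by 40 (own y), 92 tall; sides straight up to 78 mm, narrower above. Origin: centre of underside; z up. Starts in either rack slot. Narrow ends face own +-x (grasp 56 mm wide), broad faces own +-y (grasp 40 mm wide). Same either way round.
- cartridge_blue: A second cartridge of the same shape with blue band and caps, in the other slot of the rack; leave it there.
- stock_rack: Grey fixed rack, 75 mm (own x) by 111 (own y), origin under its centre. Two slots at own y = +-26 mm, floor 12 mm above the bench; cartridges stand with axes along the rack's. Walls beside the broad faces, 2.5 mm off, reach 82 mm above the bench, so take a cartridge by its narrow ends, where only a lip 28 mm above the bench stands at own x = +-35 mm.
- mixer: Bench mixer, fixed: white housing 130 mm (own x) by 220 (own y), top 60 mm above the bench; origin under its centre; own -x faces the robot. Cartridge pocket in its left half seen from the robot, black selector in its right half. The bench round the point 0.43 m from the base axis, 12 degrees to the right of straight ahead, is free for putting down.
- bay_floor (a point): Centre of the pocket's floor, 30 mm above the bench, 30 below the housing's top; axes as the mixer's. Pocket 63 mm (own x) by 47 (own y): the cartridge's 56 mm goes along own x, either way round. Guide plates at both own x ends, 8 mm thick, reach 115 mm above the bench (seated cartridge: 122), so hold it by its broad faces, where all is open above the housing.
- selector (a joint): Selector angle, rad: 0 at the end stop (off), growing clockwise seen from above, to 2.1. Clicks every 0.35 rad (20 degrees): 0.35, 0.70, 1.05 (third click, speed three), 1.40, 1.75, 2.10. A sprung detent pulls it into the nearest click when let go; turning takes about 0.15 N m. Starts at the first to fourth click.
- selector_grip (a point): Grip point on the selector's upright axis, 90 mm above the bench. Black bar 64 mm long, 14 wide, top 99 mm above the bench, on a black disc of 72 mm diameter with top 70 mm above the bench. Own x runs along the bar to its white-lined pointer end and turns with it; z up. Red tick and pin on the housing mark the stop (60 deg left of mixer +x), black ticks the clicks.
- petri_1: Bystander: flat closed petri dish, 91 mm across, 16 mm high, in front of the mixer's selector side; origin under its centre.
- slide_box: Bystander: dark slide box with a lid, 46x107x34 mm, at the bench's front right; origin under its centre.
- cotton_jar: Bystander: glass jar with steel lid, 83 mm across, 127 mm tall, behind the rack; origin under its centre.
- spray_bottle: Bystander: clear spray bottle with blue head, 58x79 mm, 286 mm tall, behind rack and mixer; origin under its centre.
- erlenmeyer: Bystander: stoppered conical flask, 69 mm across, 143 mm tall, behind the mixer; origin under its centre.
- wash_bottle: Bystander: white wash bottle with red cap, 72x113 mm, 216 mm tall, behind and right of the mixer; origin under its centre.
- beaker_2: Bystander: small glass beaker, 53 mm across, 64 mm tall, right of the mixer; origin under its centre.
- tape_1: Bystander: roll of tape lying flat, 96 mm across, 25 mm high, right of the mixer; origin under its centre.

How it is judged:
By the outcome, as a careful person would: the job done as asked, in the order asked, and still so for the second after the job is handed in, with the robot touching nothing.
It also fails if it takes over 58 s, if anything falls off the work surface, if the arm or the gripper's body presses on something with over 40 N, if the wrist force passes 120 N, or if a joint passes its speed limit or range.

## Working session

There is one attempt and no reset: what is moved stays moved. The work goes in short steps, Python scripts to look and compute and a tool call to move; the robot and the scene stay as the last step left them, time stands still between calls to the robot, and variables do not carry over. Pictures are saved under pics/ and viewed, at most 10 in all, crops included, and the job is handed in when it is done.

Besides the shell and the picture viewer there is one more tool, called after "Request:" as name(argument=value, ...), one argument or row to a line, values as JSON. play_rows: Moves the arm, as the interface text tells. Its arguments: {"type":"object","properties":{"motion":{"type":"array","items":{"type":"array","items":{"type":"array","items":{"type":"number"}}}},"jaw":{"type":"number"},"squeeze":{"type":"number"}},"required":["motion"]}

```bash
ls; mkdir -p pics
python3 - <<'E'
from bench import sensors, optics, job, r
import cv2
print(sensors.sense(), r.pinch_z)
for n in("scene","top"):
    s=optics.snapshot(n); cv2.imwrite(f"pics/{n}0.png",s["pixels"][:,:,::-1]); print(n,s["mtx"].tolist(),s["R"].tolist(),s["t"].tolist())
E
```

```text
pics
{'time': 0.0, 'joint_pos': array([-8.04669133e+01,  7.51452760e+00,  8.53298347e+01, -1.83972857e-03,
        8.72597768e+01, -4.89287603e+00]), 'qd': array([-0.06978049, -0.02063198,  0.05125915,  0.05075032, -0.0500722 ,
        0.00513065]), 'joint_efforts': array([ 5.98330480e-04, -5.69400573e+01, -5.00554597e+01, -1.45876506e-04,
        1.45245093e-02, -9.72972572e-06]), 'tool_pos': array([ 149.39022503, -580.49391883,  203.04518596]), 'tcp_rot': array([-1.79896084e+02, -7.05156983e-03,  1.44260460e+01]), 'ft_force': array([-0.02097454, -0.47149134, -0.42950095]), 'wrist_torque': array([-0.00835452,  0.00471265,  0.00640984]), 'grip_force': 0.0, 'finger_gap': 85.3244773717207} 18.700000000000003
scene [[433.4642239578121, 0.0, 328.71270809210097], [0.0, 433.4642239578121, 242.1699566336054], [0.0, 0.0, 1.0]] [[0.49155193130942826, -0.8706495703579775, -0.01860173275370603], [-0.40635571696721107, -0.2104234769933428, -0.889155212332524], [0.7702283623147324, 0.44462488230586167, -0.457227496898933]] [-477.7791727488142, 257.1363331362225, 671.7748656426594]
top [[544.8342265607971, 0.0, 321.8276971510416], [0.0, 544.8342265607971, 233.2374734805648], [0.0, 0.0, 1.0]] [[-0.013623931306066926, -0.9998994096127038, -0.003944509086575916], [-0.9983511521186874, 0.013822617450487495, -0.05571276613225373], [0.055761685403664836, 0.0031789782924688983, -0.9984390459802535]] [-249.16321357927924, 552.6853467384827, 1064.9289995825177]
```

View pics/top0.png

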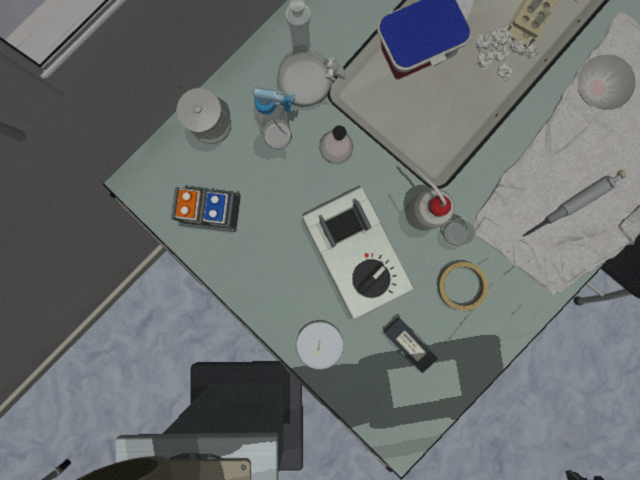

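View pics/scene0.png

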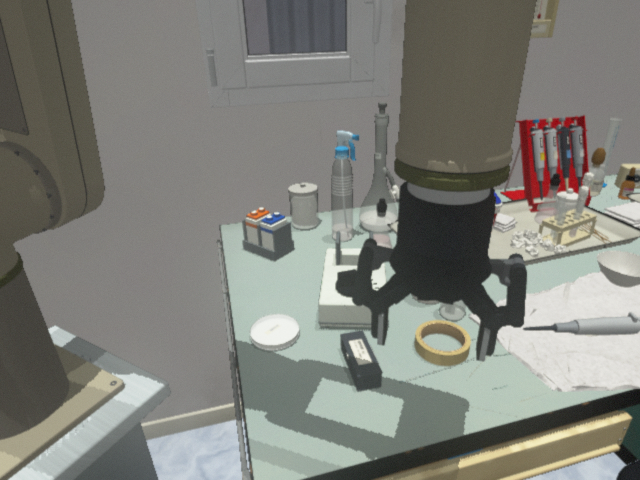

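The top view shows the orange cartridge at (187,205), blue at (215,208), pocket at (345,222), selector at (372,278) with its red tick near (367,255). I'll rectify both areas to metric planes.

```bash
cat > h.py <<'E'
import numpy as np, cv2
from bench import sensors, optics, job, r
def uv(s,P):
    c=np.atleast_2d(P)@np.array(s["R"]).T+s["t"]; c=c@np.array(s["mtx"]).T; return c[:,:2]/c[:,2:]
def ray(s,p,z):
    R=np.array(s["R"]);C=-R.T@s["t"];d=R.T@np.linalg.solve(s["mtx"],[p[0],p[1],1]);return C+d*(z-C[2])/d[2]
def ortho(s,x1,y1,dx,dy,z,k):  # top-left world (x1,y1); right=-y, down=-x; k px/mm
    W=np.array([[x1,y1,z],[x1,y1-dy,z],[x1-dx,y1-dy,z],[x1-dx,y1,z]],float)
    D=np.float32([[0,0],[dy*k,0],[dy*k,dx*k],[0,dx*k]])
    H=cv2.getPerspectiveTransform(np.float32(uv(s,W)),D)
    o=cv2.warpPerspective(s["pixels"],H,(int(dy*k),int(dx*k)),flags=cv2.INTER_CUBIC)[:,:,::-1].copy()
    for g in range(0,int(dy)+1,50): cv2.putText(o,str(int(y1-g)),(int(g*k),10),0,.35,(0,0,255)); cv2.line(o,(int(g*k),12),(int(g*k),18),(0,0,255))
    for g in range(0,int(dx)+1,50): cv2.putText(o,str(int(x1-g)),(0,int(g*k)+4),0,.35,(255,0,255))
    return o
E
python3 - <<'E'
from h import *
s=optics.snapshot("top")
R=np.array(s["R"]);print("C",-R.T@s["t"])
print([ray(s,p,z).round() for p,z in(((187,205),104),((215,208),104),((345,222),60),((372,278),99),((357,252),60),((320,344),16))])
hsv=cv2.cvtColor(s["pixels"],cv2.COLOR_RGB2HSV)
for n,lo,hi in(("or",8,20),("bl",105,125)):
    m=((hsv[...,0]>=lo)&(hsv[...,0]<=hi)&(hsv[...,1]>150)&(hsv[...,2]>100)).astype(np.uint8)
    m[:170]=0;m[250:]=0;m[:,:160]=0;m[:,250:]=0
    rc=cv2.minAreaRect(cv2.findNonZero(m)); print(n,m.sum(),rc,ray(s,rc[0],90))
c=ray(s,(205,208),82);a=ortho(s,c[0]+75,c[1]+75,150,150,82,2)
c=ray(s,(357,252),60);b=ortho(s,c[0]+145,c[1]+120,290,240,60,2)
o=np.zeros((580,780,3),np.uint8);o[:300,:300]=a;o[:,300:]=b;cv2.imwrite("pics/o1.png",o)
print("rack tl",ray(s,(205,208),82)+75,"mix tl",c+[145,120,0])
E
```

```text
C [ 488.99723432 -260.16309445 1093.07549729]
[array([599., -12., 104.]), array([593., -63., 104.]), array([ 567., -301.,   60.]), array([ 462., -347.,   99.]), array([ 510., -323.,   60.]), array([ 332., -250.,   16.])]
or 372 ((185.9694366455078, 203.22926330566406), (18.502920150756836, 26.102331161499023), 7.594643592834473) [604.14037983  -6.21376556  90.        ]
bl 312 ((214.46925354003906, 206.74618530273438), (16.99275779724121, 25.675188064575195), 7.125016689300537) [596.85940961 -58.99915681  90.        ]
rack tl [670.61917802  35.28424865 157.        ] mix tl [ 655.1642145  -203.03320444   60.        ]
```

View pics/o1.png

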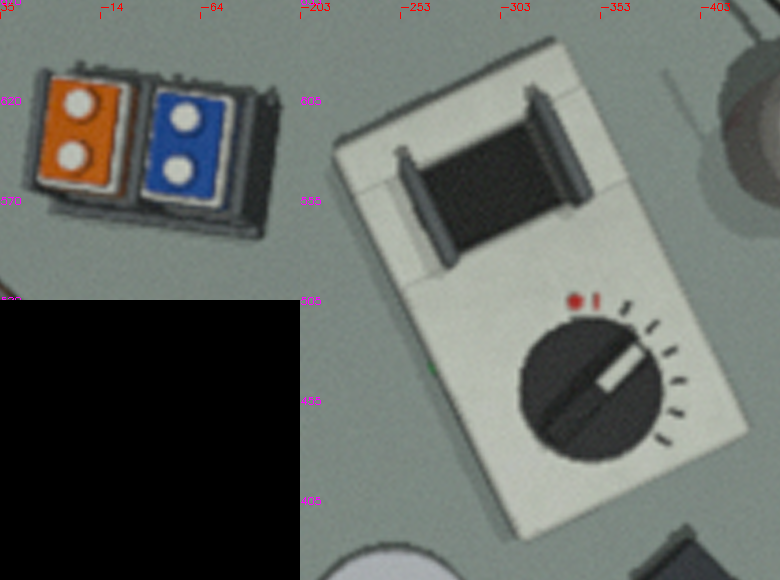

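The rectified view shows the mixer with its own x at about -64.5° yaw. Its centre is near (510,-324), and the pocket and selector sit at own y of about ±55. The pointer is near the second click. The orange cartridge is near (603,-9), with the rack yaw around -8°. I'll check the pocket with an edge profile and plan the first move.

```bash
cat > plan.py <<'E'
import sys,json,os,math,numpy as np
from scipy.spatial.transform import Rotation as Ro
# usage: plan.py "x y z yaw [n]" ...  prints calls of rows; tracks commanded pose in c.json
f="c.json"; c=json.load(open(f)) if os.path.exists(f) else [149.509,-581.078,204.092,14.427]
from bench import sensors
s=sensors.sense(); print("t",round(s["time"],2),"meas",s["tool_pos"].round(1),s["tcp_rot"].round(1),"cmd",np.round(c,1),"j",s["joint_pos"].round())
rows=[];cur=np.array(c)
for a in sys.argv[1:]:
    v=[float(q) for q in a.split()]; t=np.array(v[:4])
    d=t-cur; n=max(int(v[4]) if len(v)>4 else 1,math.ceil(np.linalg.norm(d[:3])/45),math.ceil(abs(d[3])/8))
    rows+=[cur+d*(i+1)/n for i in range(n)]; cur=t
b=np.array(c)
for i in range(0,len(rows),5):
    B=Ro.from_euler("xyz",[180,0,b[3]],degrees=True); o=[]
    for p in rows[i:i+5]:
        q=np.round(B.inv().apply(p[:3]-b[:3])/10,2); o.append([*map(float,q),0,0,round(float(b[3]-p[3]),1)])
    print(json.dumps([o])); b=np.array([*(b[:3]+B.apply(np.array(o[-1][:3])*10)),b[3]-o[-1][5]])
json.dump(list(map(float,b)),open(f,"w"))
E
python3 - <<'E'
from h import *
s=optics.snapshot("top"); g=cv2.cvtColor(s["pixels"],cv2.COLOR_RGB2GRAY).astype(np.float32)
c=np.array([510.4,-323.9,60]);a=np.radians(-64.5);ex=np.array([np.cos(a),np.sin(a),0]);ey=np.array([-np.sin(a),np.cos(a),0])
def prof(z,xs,ys):
    P=np.array([[c+[0,0,z-60]+ex*x+ey*y for x in xs] for y in ys]).reshape(-1,3);q=uv(s,P).astype(np.float32)
    return cv2.remap(g,q[:,:1],q[:,1:],1).reshape(len(ys),len(xs))
ys=np.arange(-120,121,1.)
p=prof(60,range(-15,16,3),ys).mean(1);d=np.diff(p)
print("y edges",[(ys[i]+.5,round(float(d[i]))) for i in range(len(d)) if abs(d[i])>12])
p=prof(60,ys,range(95,103,2)).mean(0);d=np.diff(p);print("x edges",[(ys[i]+.5,round(float(d[i]))) for i in range(len(d)) if abs(d[i])>10])
E
python3 plan.py "602.5 -9 200 82" "602.5 -9 130 82"
```

```text
y edges [(np.float64(-109.5), 13), (np.float64(-108.5), 13), (np.float64(-92.5), -19), (np.float64(-91.5), -26), (np.float64(-90.5), -27), (np.float64(-89.5), -24), (np.float64(-88.5), -16), (np.float64(-22.5), 16), (np.float64(-21.5), 24), (np.float64(-20.5), 30), (np.float64(-19.5), 25), (np.float64(-18.5), 13), (np.float64(31.5), -17), (np.float64(32.5), -24), (np.float64(33.5), -28), (np.float64(34.5), -26), (np.float64(35.5), -18), (np.float64(78.5), 14), (np.float64(79.5), 22), (np.float64(80.5), 26), (np.float64(81.5), 26), (np.float64(82.5), 20), (np.float64(83.5), 14), (np.float64(106.5), -14), (np.float64(107.5), -22), (np.float64(108.5), -25), (np.float64(109.5), -17), (np.float64(112.5), 16), (np.float64(113.5), 15)]
x edges [(np.float64(-65.5), 15), (np.float64(-64.5), 20), (np.float64(-63.5), 18), (np.float64(-62.5), 13), (np.float64(61.5), -12), (np.float64(62.5), -11)]
t 0.2 meas [ 149.5 -580.7  203.4] [-179.9   -0.    14.4] cmd [ 149.5 -581.1  204.1   14.4] j [-80.   8.  85.   0.  87.  -5.]
[[[3.42, -2.6, 0.02, 0, 0, -4.0], [6.84, -5.19, 0.05, 0, 0, -7.9], [10.26, -7.79, 0.07, 0, 0, -11.9], [13.68, -10.38, 0.1, 0, 0, -15.9], [17.1, -12.98, 0.12, 0, 0, -19.9]]]
[[[4.09, -1.27, 0.02, 0, 0, -3.9], [8.19, -2.55, 0.05, 0, 0, -7.9], [12.29, -3.83, 0.07, 0, 0, -11.9], [16.39, -5.1, 0.1, 0, 0, -15.9], [20.49, -6.38, 0.12, 0, 0, -19.8]]]
[[[4.28, 0.19, 0.02, 0, 0, -4.0], [8.57, 0.37, 0.05, 0, 0, -8.0], [12.86, 0.56, 0.07, 0, 0, -12.0], [17.15, 0.75, 0.1, 0, 0, -15.9], [21.44, 0.93, 0.12, 0, 0, -19.9]]]
[[[3.96, 1.64, 0.03, 0, 0, -4.0], [7.93, 3.28, 0.05, 0, 0, -8.0], [7.93, 3.28, 3.55, 0, 0, -8.0], [7.93, 3.28, 7.05, 0, 0, -8.0]]]
```

Request:
play_rows(
  motion=[
    [[3.42,-2.6,0.02,0,0,-4.0],[6.84,-5.19,0.05,0,0,-7.9],[10.26,-7.79,0.07,0,0,-11.9],[13.68,-10.38,0.1,0,0,-15.9],[17.1,-12.98,0.12,0,0,-19.9]],
  ],
  jaw=1,
)

```text
time: 0.7
tool_pos: [283.5, -411.2, 202.7]
tcp_rot: [-180.0, -0.0, 34.5]
ft_force: [0.7, -0.0, 0.7]
finger_gap: 85.7
grip_force: 0.0
```

Request:
play_rows(
  motion=[
    [[4.09,-1.27,0.02,0,0,-3.9],[8.19,-2.55,0.05,0,0,-7.9],[12.29,-3.83,0.07,0,0,-11.9],[16.39,-5.1,0.1,0,0,-15.9],[20.49,-6.38,0.12,0,0,-19.8]],
  ],
)

```text
time: 1.2
tool_pos: [416.8, -243.0, 201.7]
tcp_rot: [180.0, 0.0, 54.3]
ft_force: [0.8, 0.0, 0.5]
finger_gap: 85.0
grip_force: 0.0
```

Request:
play_rows(
  motion=[
    [[4.28,0.19,0.02,0,0,-4.0],[8.57,0.37,0.05,0,0,-8.0],[12.86,0.56,0.07,0,0,-12.0],[17.15,0.75,0.1,0,0,-15.9],[21.44,0.93,0.12,0,0,-19.9]],
  ],
)

```text
time: 1.7
tool_pos: [550.0, -74.6, 200.4]
tcp_rot: [180.0, 0.0, 74.2]
ft_force: [0.2, -0.2, -0.1]
finger_gap: 85.0
grip_force: 0.0
```

Request:
play_rows(
  motion=[
    [[3.96,1.64,0.03,0,0,-4.0],[7.93,3.28,0.05,0,0,-8.0],[7.93,3.28,3.55,0,0,-8.0],[7.93,3.28,7.05,0,0,-8.0]],
  ],
)

```text
time: 2.1
tool_pos: [604.3, -7.6, 130.2]
tcp_rot: [179.8, -0.0, 82.2]
ft_force: [-1.1, 0.3, -0.3]
finger_gap: 85.5
grip_force: 0.0
```

```bash
python3 - <<'E'
from h import *
o=[]
for n in("top","scene"):
    s=optics.snapshot(n); u=uv(s,[602.5,-9,100])[0]; x,y=int(u[0]),int(u[1]); k=s["pixels"][y-50:y+50,x-65:x+65]
    o.append(cv2.resize(k,(390*1,300),interpolation=cv2.INTER_CUBIC)[:,:,::-1])
cv2.imwrite("pics/a2.png",np.hstack(o))
E
python3 plan.py "602.5 -9 44 82 5"
```

```text
t 2.2 meas [598.3  -8.1 123.6] [-179.4    0.    82.1] cmd [602.5  -9.  130.   82. ] j [-6. 11. 90. -0. 80.  2.]
[[[0.0, -0.0, 1.72, 0, 0, 0.0], [0.0, -0.0, 3.44, 0, 0, 0.0], [0.0, -0.0, 5.16, 0, 0, 0.0], [0.0, -0.0, 6.88, 0, 0, 0.0], [0.0, -0.0, 8.6, 0, 0, 0.0]]]
```

View pics/a2.png

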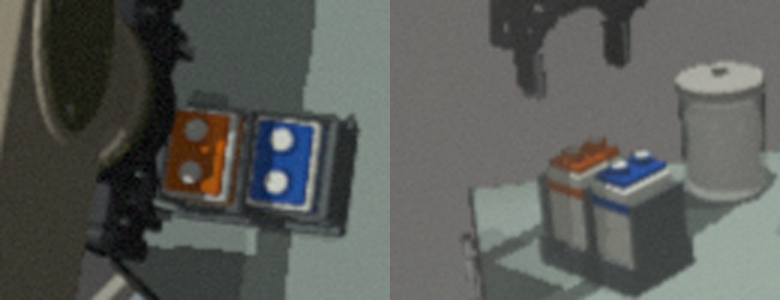

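The arm is still settling (6 mm off). In the scene crop the fingertips are at about (145,95) and (230,65), above and left of the cartridge. I'll compare that with the projected fingertips.

Request:
play_rows(
  motion=[
    [[0,0,0,0,0,0],[0,0,0,0,0,0],[0,0,0,0,0,0]],
  ],
)

```text
time: 2.5
tool_pos: [604.1, -9.5, 132.8]
tcp_rot: [179.8, -0.0, 82.0]
ft_force: [-0.2, 0.5, -0.3]
finger_gap: 85.5
grip_force: 0.0
```

Run:
```python
from h import *
s0=sensors.sense(); print(s0["tool_pos"],s0["time"])
p=s0["tool_pos"]; a=np.radians(-8)
o=[]
for n in("top","scene"):
    s=optics.snapshot(n); u=uv(s,[602.5,-9,100])[0]; x,y=int(u[0]),int(u[1])
    im=s["pixels"].copy()
    im=im[:,:,::-1].copy(); k=cv2.resize(im[max(0,y-70):y+50,x-65:x+65],(390,360),interpolation=cv2.INTER_CUBIC)
    for d in(-42.5,42.5):
        q=(uv(s,p+[d*np.cos(a),d*np.sin(a),13])[0]-[x-65,y-70])*3; cv2.circle(k,(int(q[0]),int(q[1])),3,(0,255,0),-1)
    for z in (104,50):
      for d in(-28,28):
        q=(uv(s,[602.5+d*np.cos(a),-9+d*np.sin(a),z])[0]-[x-65,y-70])*3; cv2.circle(k,(int(q[0]),int(q[1])),3,(0,0,255),-1)
    o.append(k)
cv2.imwrite("pics/a3.png",np.hstack(o))
```

```text
[604.08785493  -9.5353309  132.78323654] 2.5
```

View pics/a3.png

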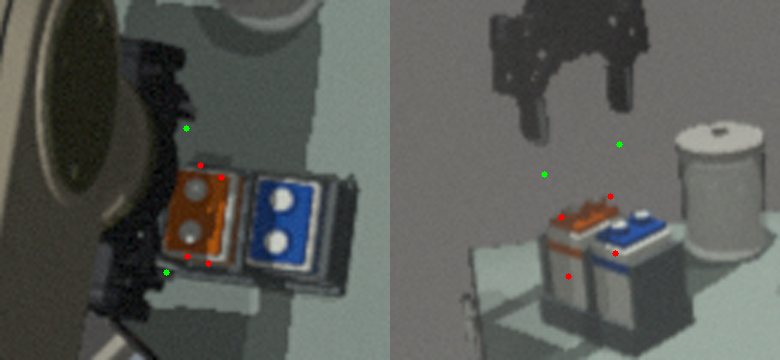

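Run:
```python
from h import *
s=optics.snapshot("scene")
a=np.radians(14.426-90)
for h in(0,13,40):
  print(h,[uv(s,[149.4+d*np.cos(a),-580.5+d*np.sin(a),203+h])[0].round() for d in(-42.5,42.5)])
```

```text
0 [array([383., 372.]), array([470., 387.])]
13 [array([384., 362.]), array([471., 377.])]
40 [array([385., 342.]), array([475., 356.])]
```

Run:
```python
import cv2,numpy as np
i=cv2.imread("pics/scene0.png")[230:420,340:540]; i=(255*(i/255.)**.5).astype(np.uint8)
for p in((383,372),(470,387),(384,362),(471,377)): cv2.circle(i,(p[0]-340,p[1]-230),1,(0,255,0),-1)
cv2.imwrite("pics/f.png",cv2.resize(i,None,fx=3,fy=3,interpolation=2))
```

```text
(no output)
```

View pics/f.png

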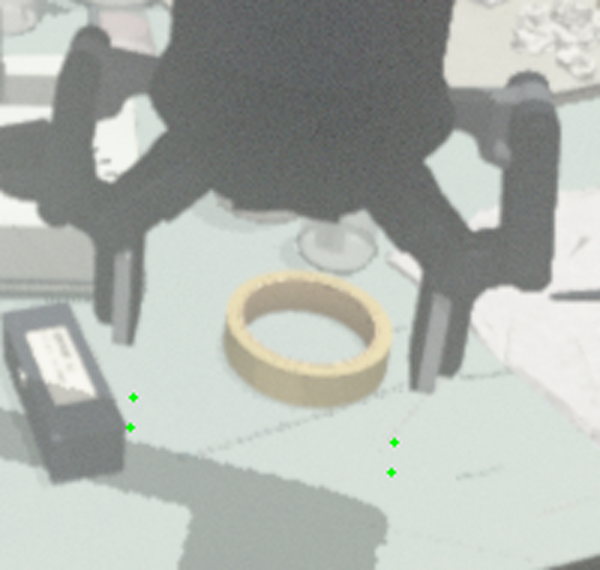

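The zoomed open fingertips, (130,343) and (425,390), look about 20 mm higher than the documented position. I'll descend to the safe height and check near the cartridge before closing.

Request:
play_rows(
  motion=[
    [[0,0,2,0,0,0],[0,0,4,0,0,0],[0,0,6,0,0,0],[0,0,7.6,0,0,0],[0,0,8.6,0,0,0]],
  ],
)

```text
time: 3.15
tool_pos: [602.0, -9.1, 42.7]
tcp_rot: [-179.9, 0.0, 82.0]
ft_force: [-0.3, -0.2, -0.2]
finger_gap: 86.0
grip_force: 0.0
```

Request:
play_rows(
  motion=[
    [[0,0,0,0,0,0],[0,0,0,0,0,0]],
  ],
)

```text
time: 3.35
tool_pos: [602.9, -9.1, 44.6]
tcp_rot: [180.0, -0.0, 82.0]
ft_force: [0.2, 0.1, -0.6]
finger_gap: 85.4
grip_force: 0.0
```

Run:
```python
from h import *
s0=sensors.sense();p=s0["tool_pos"]; print(p,s0["ft_force"]); a=np.radians(-8)
s=optics.snapshot("scene"); u=uv(s,[602.5,-9,100])[0]; x,y=int(u[0]),int(u[1])
k=cv2.resize(s["pixels"][y-60:y+50,x-65:x+65][:,:,::-1],None,fx=5,fy=5,interpolation=2); k=(255*(k/255.)**.6).astype(np.uint8)
for d in(-42.5,42.5):
    q=(uv(s,p+[d*np.cos(a),d*np.sin(a),13])[0]-[x-65,y-60])*5; cv2.circle(k,(int(q[0]),int(q[1])),3,(0,255,0),-1)
cv2.imwrite("pics/a4.png",k)
```

```text
[602.94431023  -9.10151641  44.59189276] [ 0.18967082  0.10757475 -0.57564953]
```

View pics/a4.png

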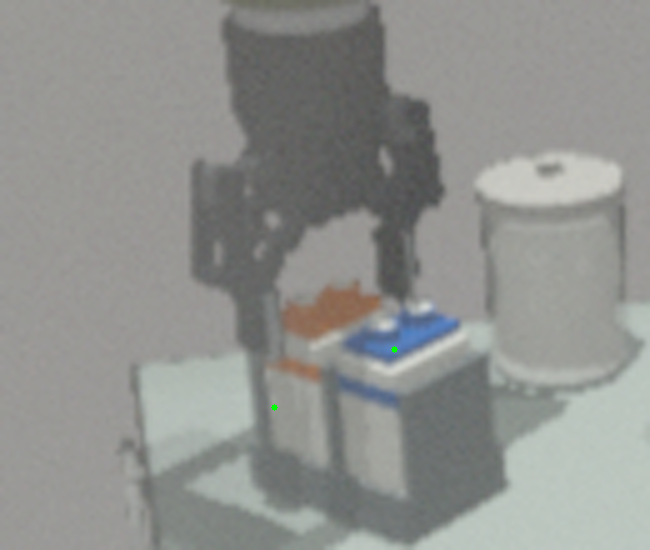

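The left fingertip, at (270,355), sits level with the cartridge's shoulder, about 28 mm higher than the documented position. The gripper body clears the caps by about 40 mm. I'll go 27 mm lower, which is still above the lip under either reading, and close.

Request:
play_rows(
  motion=[
    [[0,0,0.9,0,0,0],[0,0,1.8,0,0,0],[0,0,2.7,0,0,0],[0,0,2.7,0,0,0],[0,0,2.7,0,0,0]],
  ],
)

```text
time: 3.9
tool_pos: [602.0, -9.0, 16.3]
tcp_rot: [-179.9, 0.0, 82.0]
ft_force: [0.0, -0.0, 0.0]
finger_gap: 85.7
grip_force: 0.0
```

Request:
play_rows(
  motion=[
    [[0,0,0,0,0,0],[0,0,0,0,0,0],[0,0,0,0,0,0],[0,0,0,0,0,0],[0,0,0,0,0,0]],
  ],
  jaw=0.5,
  squeeze=40,
)

```text
time: 4.4
tool_pos: [603.1, -9.1, 17.6]
tcp_rot: [179.9, -0.0, 82.0]
ft_force: [-0.7, 0.8, 2.6]
finger_gap: 55.6
grip_force: 43.5
```

Gripped at 55.6 mm. Next I'll lift and carry to the free bench spot.

```bash
echo "[602.5,-9,17,82]">c.json; python3 plan.py "602.5 -9 152 82 5" "420 -90 140 25.5" "420 -90 40 25.5 3" "420 -90 12 25.5 2"
```

```text
t 4.4 meas [603.1  -9.1  17.6] [179.9  -0.   82. ] cmd [602.5  -9.   17.   82. ] j [-6. 17. 94.  0. 68.  2.]
[[[0.0, 0.0, -2.7, 0, 0, 0.0], [0.0, 0.0, -5.4, 0, 0, 0.0], [0.0, 0.0, -8.1, 0, 0, 0.0], [0.0, 0.0, -10.8, 0, 0, 0.0], [0.0, 0.0, -13.5, 0, 0, 0.0]]]
[[[-1.32, -2.12, 0.15, 0, 0, 7.1], [-2.64, -4.24, 0.3, 0, 0, 14.1], [-3.96, -6.35, 0.45, 0, 0, 21.2], [-5.28, -8.47, 0.6, 0, 0, 28.2], [-6.6, -10.59, 0.75, 0, 0, 35.3]]]
[[[-2.3, -0.97, 0.15, 0, 0, 7.1], [-4.6, -1.93, 0.3, 0, 0, 14.1], [-6.91, -2.9, 0.45, 0, 0, 21.2], [-6.91, -2.9, 3.78, 0, 0, 21.2], [-6.91, -2.9, 7.12, 0, 0, 21.2]]]
[[[0.01, 0.0, 3.33, 0, 0, 0.0], [0.01, 0.0, 4.73, 0, 0, 0.0], [0.01, 0.0, 6.13, 0, 0, 0.0]]]
```

Request:
play_rows(
  motion=[
    [[0.0,0.0,-2.7,0,0,0.0],[0.0,0.0,-5.4,0,0,0.0],[0.0,0.0,-8.1,0,0,0.0],[0.0,0.0,-10.8,0,0,0.0],[0.0,0.0,-13.5,0,0,0.0]],
  ],
)

```text
time: 4.9
tool_pos: [602.0, -9.0, 152.5]
tcp_rot: [-179.9, 0.0, 82.0]
ft_force: [0.2, -0.3, -2.3]
finger_gap: 55.8
grip_force: 43.2
```

Request:
play_rows(
  motion=[
    [[-1.32,-2.12,0.15,0,0,7.1],[-2.64,-4.24,0.3,0,0,14.1],[-3.96,-6.35,0.45,0,0,21.2],[-5.28,-8.47,0.6,0,0,28.2],[-6.6,-10.59,0.75,0,0,35.3]],
  ],
)

```text
time: 5.4
tool_pos: [487.1, -59.9, 143.8]
tcp_rot: [-180.0, 0.0, 46.4]
ft_force: [-0.3, -0.2, -0.9]
finger_gap: 55.3
grip_force: 43.5
```

Request:
play_rows(
  motion=[
    [[-2.3,-0.97,0.15,0,0,7.1],[-4.6,-1.93,0.3,0,0,14.1],[-6.91,-2.9,0.45,0,0,21.2],[-6.91,-2.9,3.78,0,0,21.2],[-6.91,-2.9,7.12,0,0,21.2]],
  ],
)

```text
time: 5.9
tool_pos: [420.6, -90.9, 73.6]
tcp_rot: [179.9, -0.1, 25.5]
ft_force: [0.3, -0.4, -2.1]
finger_gap: 55.6
grip_force: 43.5
```

Request:
play_rows(
  motion=[
    [[0.01,0.0,2.5,0,0,0.0],[0.01,0.0,4.0,0,0,0.0],[0.01,0.0,5.2,0,0,0.0],[0.01,0.0,6.13,0,0,0.0],[0.01,0.0,6.13,0,0,0.0]],
  ],
)

```text
time: 6.4
tool_pos: [419.2, -89.8, 10.9]
tcp_rot: [-179.9, 0.1, 25.5]
ft_force: [-0.6, -0.2, -2.1]
finger_gap: 55.8
grip_force: 43.4
```

Request:
play_rows(
  motion=[
    [[0,0,0.2,0,0,0],[0,0,0.35,0,0,0],[0,0,0.5,0,0,0],[0,0,0.6,0,0,0],[0,0,0.65,0,0,0]],
  ],
)

```text
time: 6.9
tool_pos: [420.2, -90.1, 5.6]
tcp_rot: [180.0, -0.0, 25.5]
ft_force: [1.0, -0.6, -1.7]
finger_gap: 55.6
grip_force: 43.4
```

Request:
play_rows(
  motion=[
    [[0,0,0,0,0,0],[0,0,0,0,0,0]],
  ],
)

```text
time: 7.1
tool_pos: [420.2, -90.1, 5.6]
tcp_rot: [180.0, -0.0, 25.5]
ft_force: [0.0, 0.4, -0.8]
finger_gap: 55.8
grip_force: 43.5
```

Request:
play_rows(
  motion=[
    [[0,0,0.05,0,0,0],[0,0,0.1,0,0,0],[0,0,0.1,0,0,0]],
  ],
)

```text
time: 7.4
tool_pos: [420.3, -90.1, 5.6]
tcp_rot: [-180.0, 0.0, 25.5]
ft_force: [-6.2, 1.9, 12.8]
finger_gap: 55.9
grip_force: 44.9
```

Request:
play_rows(
  motion=[
    [[0,0,0.05,0,0,0],[0,0,0.1,0,0,0],[0,0,0.1,0,0,0]],
  ],
)

```text
time: 7.7
tool_pos: [420.3, -90.1, 5.5]
tcp_rot: [-180.0, 0.0, 25.5]
ft_force: [-12.4, 3.9, 26.2]
finger_gap: 55.2
grip_force: 46.3
```

```bash
echo "[420,-90,3.5,25.5]">c.json; python3 plan.py "420 -90 105 25.5 3" "420 -90 105 115.5 12" "420 -90 30 115.5 2" "420 -90 12 115.5 3"
```

```text
t 7.7 meas [420.3 -90.1   5.5] [-180.     0.    25.5] cmd [420.  -90.    3.5  25.5] j [-19.  -8. 122.  -0.  65.  46.]
[[[0.0, 0.0, -3.38, 0, 0, 0.0], [0.0, 0.0, -6.77, 0, 0, 0.0], [0.0, 0.0, -10.15, 0, 0, 0.0], [0.0, 0.0, -10.15, 0, 0, -7.5], [0.0, 0.0, -10.15, 0, 0, -15.0]]]
[[[-0.0, 0.0, 0.0, 0, 0, -7.5], [-0.0, 0.0, 0.0, 0, 0, -15.0], [-0.0, 0.0, 0.0, 0, 0, -22.5], [-0.0, 0.0, 0.0, 0, 0, -30.0], [-0.0, 0.0, 0.0, 0, 0, -37.5]]]
[[[-0.0, 0.0, 0.0, 0, 0, -7.5], [-0.0, 0.0, 0.0, 0, 0, -15.0], [-0.0, 0.0, 0.0, 0, 0, -22.5], [-0.0, 0.0, 0.0, 0, 0, -30.0], [-0.0, 0.0, 0.0, 0, 0, -37.5]]]
[[[-0.0, -0.0, 3.75, 0, 0, 0.0], [-0.0, -0.0, 7.5, 0, 0, 0.0], [-0.0, -0.0, 8.1, 0, 0, 0.0], [-0.0, -0.0, 8.7, 0, 0, 0.0], [-0.0, -0.0, 9.3, 0, 0, 0.0]]]
```

Request:
play_rows(
  motion=[
    [[0,0,-0.2,0,0,0],[0,0,-0.2,0,0,0],[0,0,-0.2,0,0,0],[0,0,0,0,0,0],[0,0,0,0,0,0]],
  ],
  jaw=1,
)

```text
time: 8.2
tool_pos: [419.7, -90.0, 3.0]
tcp_rot: [-180.0, 0.0, 25.5]
ft_force: [0.2, 0.0, 0.1]
finger_gap: 85.5
grip_force: 0.0
```

Request:
play_rows(
  motion=[
    [[0.0,0.0,-3.38,0,0,0.0],[0.0,0.0,-6.77,0,0,0.0],[0.0,0.0,-10.15,0,0,0.0],[0.0,0.0,-10.15,0,0,-7.5],[0.0,0.0,-10.15,0,0,-15.0]],
  ],
)

```text
time: 8.7
tool_pos: [421.2, -90.5, 106.5]
tcp_rot: [179.9, -0.1, 40.8]
ft_force: [-0.5, -0.4, -0.2]
finger_gap: 85.3
grip_force: 0.0
```

Request:
play_rows(
  motion=[
    [[0,0,0,0,0,-7.5],[0,0,0,0,0,-15],[0,0,0,0,0,-22.5],[0,0,0,0,0,-30],[0,0,0,0,0,-37.5]],
  ],
)

```text
time: 9.2
tool_pos: [419.9, -90.0, 104.7]
tcp_rot: [-180.0, -0.0, 78.3]
ft_force: [-0.3, -0.7, -1.1]
finger_gap: 85.5
grip_force: 0.0
```

Request:
play_rows(
  motion=[
    [[0,0,0,0,0,-7.5],[0,0,0,0,0,-15],[0,0,0,0,0,-22.5],[0,0,0,0,0,-30],[0,0,0,0,0,-37.5]],
  ],
)

```text
time: 9.7
tool_pos: [419.9, -90.0, 104.7]
tcp_rot: [-180.0, -0.0, 115.8]
ft_force: [0.6, 0.1, 0.5]
finger_gap: 85.4
grip_force: 0.0
```

Request:
play_rows(
  motion=[
    [[0,0,3.0,0,0,0],[0,0,6.0,0,0,0],[0,0,7.8,0,0,0],[0,0,8.7,0,0,0],[0,0,9.3,0,0,0]],
  ],
)

```text
time: 10.2
tool_pos: [419.7, -90.0, 11.3]
tcp_rot: [-180.0, -0.0, 115.5]
ft_force: [-0.1, -0.3, 0.2]
finger_gap: 85.2
grip_force: 0.0
```

Request:
play_rows(
  motion=[
    [[0,0,0,0,0,0],[0,0,0,0,0,0],[0,0,0,0,0,0],[0,0,0,0,0,0],[0,0,0,0,0,0]],
  ],
  jaw=0.3,
  squeeze=40,
)

```text
time: 10.7
tool_pos: [421.3, -90.4, 13.2]
tcp_rot: [179.9, 0.1, 115.5]
ft_force: [0.4, 0.8, 5.7]
finger_gap: 39.4
grip_force: 45.6
```

Run:
```python
from h import *
s=optics.snapshot("scene"); u=uv(s,[420,-90,60])[0]; x,y=int(u[0]),int(u[1]); x0,y0=max(0,x-60),y-60
k=cv2.resize(s["pixels"][y0:y+50,x0:x+60][:,:,::-1],None,fx=4,fy=4,interpolation=2); k=(255*(k/255.)**.6).astype(np.uint8)
for z in(0,30,60,92):
    q=(uv(s,[420,-90,z])[0]-[x0,y0])*4; cv2.circle(k,(int(q[0]),int(q[1])),3,(0,255,0),-1)
t=optics.snapshot("top"); u=uv(t,[420,-90,60])[0]; x,y=map(int,u)
k2=cv2.resize(t["pixels"][y-55:y+55,x-35:x+45][:,:,::-1],None,fx=4,fy=4,interpolation=2)
cv2.imwrite("pics/a5.png",np.hstack([k,k2[:k.shape[0]]])); print(k.shape,k2.shape)
```

```text
(440, 480, 3) (440, 320, 3)
```

View pics/a5.png

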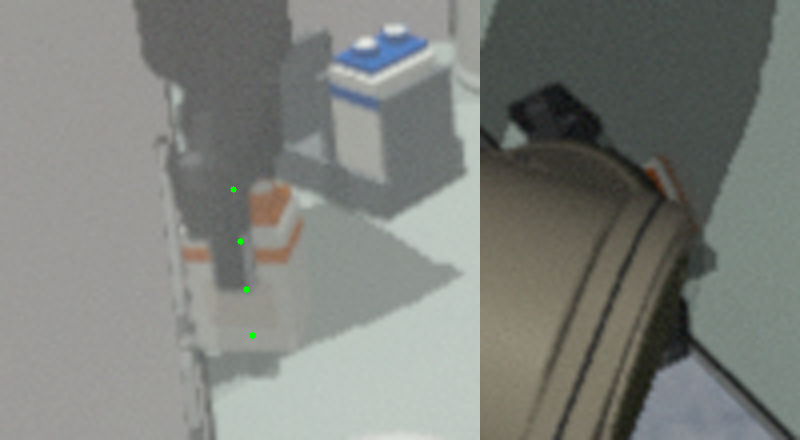

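Gap is 39.4 mm. The near fingertip at (230,290) is about 44 mm above the cartridge's underside, so it will clear the housing by about 14 mm when seated. Next I'll carry it over the pocket.

```bash
echo "[420,-90,12,115.5]">c.json; python3 plan.py "420 -90 147 115.5 5" "562 -299 150 115.5 8" "562 -299 150 115.5 2"
```

```text
t 10.8 meas [421.3 -90.4  13.2] [1.799e+02 1.000e-01 1.155e+02] cmd [420.  -90.   12.  115.5] j [-19.  -9. 122.   0.  66. -44.]
[[[0.0, 0.0, -2.7, 0, 0, 0.0], [0.0, 0.0, -5.4, 0, 0, 0.0], [0.0, 0.0, -8.1, 0, 0, 0.0], [0.0, 0.0, -10.8, 0, 0, 0.0], [0.0, 0.0, -13.5, 0, 0, 0.0]]]
[[[-3.12, 0.48, -0.04, 0, 0, 0.0], [-6.24, 0.95, -0.07, 0, 0, 0.0], [-9.37, 1.43, -0.11, 0, 0, 0.0], [-12.49, 1.91, -0.15, 0, 0, 0.0], [-15.61, 2.39, -0.19, 0, 0, 0.0]]]
[[[-3.12, 0.47, -0.03, 0, 0, 0.0], [-6.25, 0.95, -0.07, 0, 0, 0.0], [-9.37, 1.43, -0.11, 0, 0, 0.0], [-9.37, 1.43, -0.11, 0, 0, 0.0], [-9.37, 1.43, -0.11, 0, 0, 0.0]]]
```

Request:
play_rows(
  motion=[
    [[0.0,0.0,-2.7,0,0,0.0],[0.0,0.0,-5.4,0,0,0.0],[0.0,0.0,-8.1,0,0,0.0],[0.0,0.0,-10.8,0,0,0.0],[0.0,0.0,-13.5,0,0,0.0]],
  ],
)

```text
time: 11.3
tool_pos: [419.7, -90.0, 147.9]
tcp_rot: [-180.0, -0.0, 115.5]
ft_force: [-0.1, -0.7, -2.0]
finger_gap: 39.2
grip_force: 45.0
```

Request:
play_rows(
  motion=[
    [[-3.12,0.48,-0.04,0,0,0.0],[-6.24,0.95,-0.07,0,0,0.0],[-9.37,1.43,-0.11,0,0,0.0],[-12.49,1.91,-0.15,0,0,0.0],[-15.61,2.39,-0.19,0,0,0.0]],
  ],
)

```text
time: 11.8
tool_pos: [509.2, -221.6, 148.5]
tcp_rot: [-180.0, -0.0, 115.5]
ft_force: [-0.3, 0.5, -1.7]
finger_gap: 39.8
grip_force: 45.2
```

Request:
play_rows(
  motion=[
    [[-3.12,0.47,-0.03,0,0,0.0],[-6.25,0.95,-0.07,0,0,0.0],[-9.37,1.43,-0.11,0,0,0.0],[-9.37,1.43,-0.11,0,0,0.0],[-9.37,1.43,-0.11,0,0,0.0]],
  ],
)

```text
time: 12.3
tool_pos: [561.7, -299.1, 148.8]
tcp_rot: [-179.9, -0.1, 115.5]
ft_force: [-0.3, -0.2, -1.2]
finger_gap: 39.7
grip_force: 45.2
```

Request:
play_rows(
  motion=[
    [[0,0,1,0,0,0],[0,0,2,0,0,0],[0,0,2,0,0,0],[0,0,2,0,0,0],[0,0,2,0,0,0]],
  ],
)

```text
time: 12.8
tool_pos: [562.3, -298.8, 130.4]
tcp_rot: [180.0, 0.0, 115.5]
ft_force: [1.1, 0.7, -2.1]
finger_gap: 39.3
grip_force: 45.2
```

Run:
```python
from h import *
print(sensors.sense()["tool_pos"])
P=np.array([561.8,-298.9,0]);a=np.radians(-64.5);ex=np.array([np.cos(a),np.sin(a),0]);ey=np.array([-np.sin(a),np.cos(a),0])
o=[]
for n,w in(("scene",5),("top",5)):
    s=optics.snapshot(n); u=uv(s,P+[0,0,110])[0]; x0,y0=int(u[0])-39,int(u[1])-55
    k=cv2.resize(s["pixels"][y0:y0+110,x0:x0+79][:,:,::-1],None,fx=w,fy=w,interpolation=2); k=(255*(k/255.)**.7).astype(np.uint8)
    for z,xx,yy,c in((60,31.5,23.5,(0,255,0)),(115,31.5,23.5,(255,0,255)),(118,28,20,(0,0,255))):
        for i in(-1,1):
            for j in(-1,1):
                q=(uv(s,P+[0,0,z]+ex*xx*i+ey*yy*j)[0]-[x0,y0]+.5)*w; cv2.circle(k,(int(q[0]),int(q[1])),2,c,-1)
    o.append(k)
cv2.imwrite("pics/a6.png",np.hstack(o))
```

```text
[ 562.3319477  -298.84071153  130.39697165]
```

View pics/a6.png

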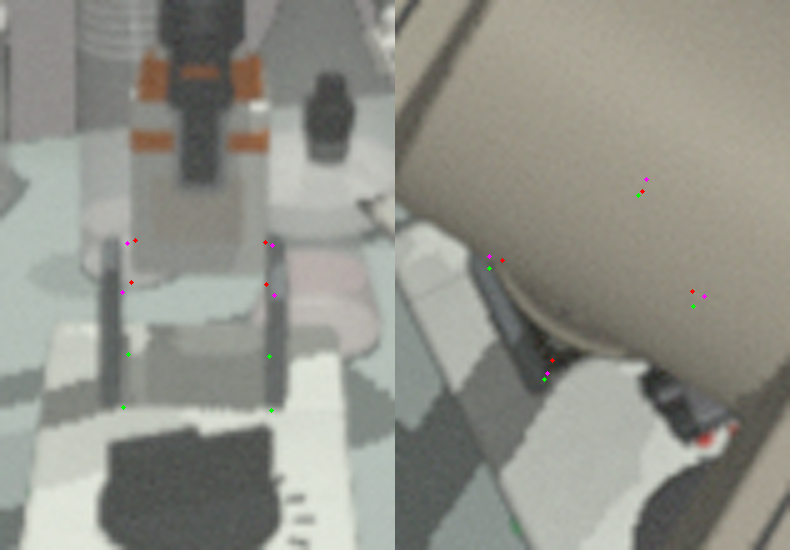

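The scene crop shows the cartridge squarely above the pocket: edges at x=131..269 against plates at about 121 and 266. That suggests a shift of 1-2 mm toward own -x, so I'll check it numerically.

Run:
```python
from h import *
P=np.array([561.8,-298.9,0]);a=np.radians(-64.5);ex=np.array([np.cos(a),np.sin(a),0]);ey=np.array([-np.sin(a),np.cos(a),0])
s=optics.snapshot("scene"); g=cv2.cvtColor(s["pixels"],cv2.COLOR_RGB2GRAY).astype(np.float32)
xs=np.arange(-46,47,1.)
for z in(75,85,95,105,125,135):
    acc=0
    y=-20
    for dz in(-3,-1,1,3):
        q=uv(s,np.array([P+[0,0,z+dz]+ex*x+ey*y for x in xs])).astype(np.float32); acc=acc+cv2.remap(g,q[:,:1],q[:,1:],1).ravel()/4
    print(z,acc.astype(int).tolist())
R=np.array(s["R"]);C=-R.T@s["t"];print("cam own",(C-P)@ex,(C-P)@ey,C[2])
```

```text
75 [168, 165, 151, 134, 114, 93, 79, 72, 67, 67, 66, 67, 68, 77, 87, 93, 99, 105, 111, 114, 116, 117, 117, 115, 111, 107, 105, 103, 103, 103, 102, 101, 101, 101, 102, 103, 103, 103, 103, 102, 101, 102, 102, 102, 101, 101, 101, 101, 101, 102, 102, 101, 100, 101, 102, 102, 101, 101, 102, 102, 102, 103, 103, 104, 104, 104, 104, 105, 105, 104, 103, 102, 99, 95, 89, 81, 76, 74, 73, 72, 72, 74, 78, 99, 121, 155, 188, 198, 207, 209, 208, 209, 209]
85 [179, 178, 166, 147, 126, 102, 83, 74, 66, 66, 65, 65, 65, 72, 79, 89, 99, 116, 135, 146, 151, 153, 152, 146, 130, 117, 110, 104, 103, 103, 103, 102, 102, 101, 102, 103, 104, 106, 108, 112, 114, 114, 114, 115, 115, 115, 115, 114, 114, 115, 115, 114, 114, 114, 114, 115, 115, 116, 116, 115, 115, 115, 115, 115, 114, 113, 112, 111, 112, 112, 109, 107, 102, 97, 88, 79, 74, 71, 70, 71, 72, 74, 81, 93, 106, 119, 130, 140, 148, 151, 154, 155, 156]
95 [194, 193, 183, 162, 139, 113, 90, 78, 67, 66, 66, 67, 68, 81, 96, 115, 134, 150, 164, 171, 174, 176, 175, 171, 163, 152, 136, 121, 113, 106, 105, 104, 104, 105, 106, 107, 111, 116, 120, 124, 126, 128, 128
[... 975 characters left out ...]
1, 120, 120, 121, 122, 124, 126, 127, 128, 129, 129, 129, 128, 128, 129, 127, 126, 113, 96, 90, 89, 92, 98, 102, 104, 109, 117, 126, 137, 145, 148, 150, 150, 150, 150, 150, 151]
135 [130, 134, 137, 137, 137, 129, 121, 113, 105, 102, 99, 98, 98, 108, 124, 136, 145, 145, 135, 126, 118, 112, 109, 108, 108, 108, 108, 108, 107, 106, 107, 108, 106, 105, 106, 107, 107, 107, 107, 107, 105, 104, 105, 106, 106, 106, 106, 106, 106, 107, 107, 107, 106, 107, 107, 107, 107, 107, 107, 106, 106, 109, 112, 115, 118, 120, 123, 123, 123, 123, 124, 121, 118, 104, 89, 80, 72, 73, 74, 78, 82, 95, 110, 119, 125, 128, 130, 131, 130, 130, 130, 130, 131]
cam own 7.9019955580513885 -823.5009701096737 526.9005306987946
```

The plates sit about 2 mm toward own -x relative to the cartridge in the same camera, so I'll shift 2 mm along tool +x. Then I'll lower to just above the pocket and continue gently.

Request:
play_rows(
  motion=[
    [[0.2,0,0,0,0,0],[0.2,0,1.5,0,0,0],[0.2,0,3,0,0,0],[0.2,0,4.3,0,0,0],[0.2,0,5.2,0,0,0]],
  ],
)

```text
time: 13.45
tool_pos: [560.1, -296.5, 75.0]
tcp_rot: [-179.9, -0.2, 115.5]
ft_force: [-0.6, 0.6, -2.2]
finger_gap: 39.4
grip_force: 45.2
```

Request:
play_rows(
  motion=[
    [[0,0,0.2,0,0,0],[0,0,0.4,0,0,0],[0,0,0.6,0,0,0],[0,0,0.8,0,0,0],[0,0,0.9,0,0,0]],
  ],
)

```text
time: 13.95
tool_pos: [561.6, -297.4, 69.3]
tcp_rot: [180.0, 0.0, 115.5]
ft_force: [0.0, 0.6, -1.6]
finger_gap: 39.8
grip_force: 45.2
```

Request:
play_rows(
  motion=[
    [[0,0,0.25,0,0,0],[0,0,0.5,0,0,0],[0,0,0.75,0,0,0],[0,0,1.0,0,0,0],[0,0,1.0,0,0,0]],
  ],
)

```text
time: 14.45
tool_pos: [561.0, -297.0, 58.3]
tcp_rot: [-180.0, -0.0, 115.5]
ft_force: [-0.3, 0.2, -1.9]
finger_gap: 39.5
grip_force: 45.2
```

Request:
play_rows(
  motion=[
    [[0,0,0.3,0,0,0],[0,0,0.6,0,0,0],[0,0,0.9,0,0,0],[0,0,1.2,0,0,0],[0,0,1.4,0,0,0]],
  ],
)

```text
time: 14.95
tool_pos: [561.2, -297.1, 44.5]
tcp_rot: [-180.0, -0.0, 115.5]
ft_force: [-0.3, 0.7, -1.4]
finger_gap: 39.4
grip_force: 45.2
```

Request:
play_rows(
  motion=[
    [[0,0,0.1,0,0,0],[0,0,0.2,0,0,0],[0,0,0.3,0,0,0],[0,0,0.3,0,0,0]],
  ],
)

```text
time: 15.35
tool_pos: [561.7, -297.4, 43.1]
tcp_rot: [180.0, 0.0, 115.5]
ft_force: [-2.3, 1.2, 5.1]
finger_gap: 39.6
grip_force: 44.5
```

Request:
play_rows(
  motion=[
    [[0,0,0.05,0,0,0],[0,0,0,0,0,0],[0,0,0,0,0,0],[0,0,0,0,0,0],[0,0,0,0,0,0]],
  ],
  jaw=0.8,
)

```text
time: 15.85
tool_pos: [561.4, -297.2, 41.9]
tcp_rot: [-180.0, -0.0, 115.5]
ft_force: [0.6, 0.3, -0.3]
finger_gap: 68.6
grip_force: 0.0
```

```bash
echo "[561.2,-297.2,42,115.5]">c.json; python3 plan.py "561.2 -297.2 160 115.5 4" "460 -347.5 160 135.5 4"; python3 plan.py
```

```text
t 15.85 meas [ 561.4 -297.2   41.9] [-180.    -0.   115.5] cmd [ 561.2 -297.2   42.   115.5] j [-33.  20.  88.   0.  72. -58.]
[[[0.0, 0.0, -2.95, 0, 0, 0.0], [0.0, 0.0, -5.9, 0, 0, 0.0], [0.0, 0.0, -8.85, 0, 0, 0.0], [0.0, 0.0, -11.8, 0, 0, 0.0], [-0.05, -2.82, -11.8, 0, 0, -5.0]]]
[[[0.21, -2.82, -0.0, 0, 0, -5.0], [0.41, -5.64, -0.0, 0, 0, -10.0], [0.61, -8.46, -0.0, 0, 0, -15.0]]]
t 15.85 meas [ 561.4 -297.2   41.9] [-180.    -0.   115.5] cmd [ 460.  -347.5  160.   135.5] j [-33.  20.  88.   0.  72. -58.]
```

Run:
```python
from h import *
s=optics.snapshot("scene"); t=optics.snapshot("top"); im=cv2.imread("pics/top0.png"); g=cv2.cvtColor(im,cv2.COLOR_BGR2GRAY).astype(np.float32)
A=np.array([460.4,-347.7])
W=[];V=[]
for x in np.arange(-40,41,1.):
    for y in np.arange(-40,41,1.):
        if np.hypot(x,y)<30:
            q=uv(t,[A[0]+x,A[1]+y,98])[0]; v=cv2.getRectSubPix(g,(1,1),(float(q[0]),float(q[1])))[0,0]
            if v>130: W.append((x,y))
W=np.array(W); m=W.mean(0); e=np.linalg.eigh(np.cov((W-m).T)); d=e[1][:,1]
print(len(W),m,np.degrees(np.arctan2(m[1],m[0])),"pca",np.degrees(np.arctan2(d[1],d[0])),np.sqrt(e[0]))
# disc centre by dark blob at z=70 in both cameras
for n,c in(("top",im),):
    u=uv(t,[*A,70])[0]; m=(cv2.cvtColor(c,cv2.COLOR_BGR2GRAY)<75).astype(np.uint8); l=cv2.connectedComponentsWithStats(m); k=l[1][int(u[1])+8,int(u[0])-8]
    mm=cv2.morphologyEx((l[1]==k).astype(np.uint8),cv2.MORPH_CLOSE,np.ones((9,9))); h=cv2.convexHull(cv2.findNonZero(mm)); el=cv2.fitEllipse(h); print(l[2][k],el,ray(t,el[0],70))
```

```text
167 [ 11.35329341 -11.66467066] -45.775025706839145 pca 136.57277219459792 [1.93901821 7.06904496]
[ 353  260   37   37 1013] ((370.8471984863281, 278.08758544921875), (36.9337043762207, 37.241943359375), 146.00901794433594) [ 460.80737792 -347.48974602   70.        ]
```

Request:
play_rows(
  motion=[
    [[0.0,0.0,-2.95,0,0,0.0],[0.0,0.0,-5.9,0,0,0.0],[0.0,0.0,-8.85,0,0,0.0],[0.0,0.0,-11.8,0,0,0.0],[-0.05,-2.82,-11.8,0,0,-5.0]],
  ],
)

```text
time: 16.45
tool_pos: [540.4, -310.4, 166.1]
tcp_rot: [179.7, 0.5, 120.7]
ft_force: [0.2, -0.7, 1.3]
finger_gap: 68.2
grip_force: 0.0
```

Request:
play_rows(
  motion=[
    [[0.21,-2.82,0,0,0,-5.0],[0.41,-5.64,0,0,0,-10.0],[0.61,-8.46,0,0,0,-15.0],[0.61,-8.46,0,0,0,-15.0],[0.61,-8.46,0,0,0,-15.0]],
  ],
  jaw=0.6,
)

```text
time: 16.95
tool_pos: [460.1, -347.8, 160.2]
tcp_rot: [180.0, 0.0, 135.4]
ft_force: [0.3, -0.9, 0.5]
finger_gap: 51.4
grip_force: 0.0
```

The pointer is at about -44°, the second click, and the axis is near (460.6,-347.5). I'll descend over the bar and watch the force.

Request:
play_rows(
  motion=[
    [[0,0,3,0,0,0],[0,0,6,0,0,0],[0,0,8,0,0,0],[0,0,9,0,0,0],[0,0,9.5,0,0,0]],
  ],
)

```text
time: 17.45
tool_pos: [460.4, -346.7, 63.9]
tcp_rot: [180.0, -0.1, 135.5]
ft_force: [0.4, 0.3, 0.4]
finger_gap: 50.9
grip_force: 0.0
```

Request:
play_rows(
  motion=[
    [[0,0,0.4,0,0,0],[0,0,0.8,0,0,0],[0,0,1.2,0,0,0],[0,0,1.3,0,0,0]],
  ],
)

```text
time: 17.85
tool_pos: [460.3, -347.7, 52.1]
tcp_rot: [180.0, 0.0, 135.5]
ft_force: [-0.1, -0.8, -0.3]
finger_gap: 51.0
grip_force: 0.0
```

Run:
```python
from h import *
s0=sensors.sense(); print(s0["tool_pos"],s0["ft_force"],s0["finger_gap"])
s=optics.snapshot("scene"); u=uv(s,[460.6,-347.5,85])[0]; x,y=map(int,u); x0,y0=x-65,y-60
k=cv2.resize(s["pixels"][y0:y0+100,x0:x0+130][:,:,::-1],None,fx=6,fy=6,interpolation=2); k=(255*(k/255.)**.6).astype(np.uint8)
for z in(70,99):
  for d in(-25,25):
    q=(uv(s,[460.6+d*.7,-347.5+d*.713,z])[0]-[x0,y0]+.5)*6; cv2.circle(k,(int(q[0]),int(q[1])),3,(0,255,0),-1)
cv2.imwrite("pics/a7.png",k)
```

```text
[ 460.28974478 -347.68410897   52.08518914] [-0.1446567  -0.7775856  -0.34345159] 51.02848358481878
```

View pics/a7.png

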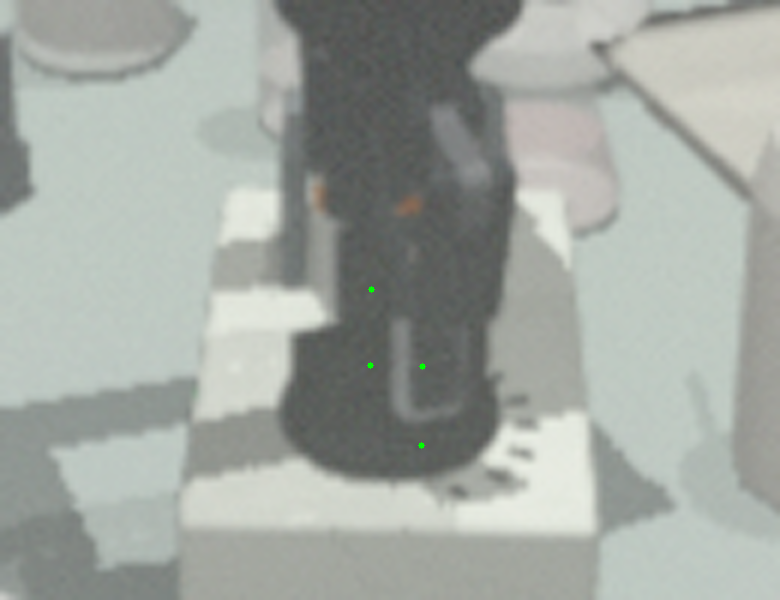

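The near fingertip is at (435,415), about 11 mm above the disc and well beside the bar. I'll close.

Request:
play_rows(
  motion=[
    [[0,0,0,0,0,0],[0,0,0,0,0,0],[0,0,0,0,0,0],[0,0,0,0,0,0],[0,0,0,0,0,0]],
  ],
  jaw=0,
  squeeze=40,
)

```text
time: 18.4
tool_pos: [460.6, -347.5, 52.5]
tcp_rot: [180.0, 0.0, 135.5]
ft_force: [0.7, 3.0, 4.9]
finger_gap: 13.2
grip_force: 40.5
```

```bash
python3 -c "
from bench import sensors
s=sensors.sense();print(s['ft_force'],s['wrist_torque'],s['tcp_rot'],s['tool_pos'],s['joint_pos'][5])"
```

```text
[0.6916079  3.01840418 4.86479284] [ 0.42388945 -0.07711419  0.03321556] [1.79974684e+02 2.97769275e-02 1.35530985e+02] [ 460.55675893 -347.50801902   52.46098057] -87.68281791721023
```

Request:
play_rows(
  motion=[
    [[0,0,0,0,0,-7],[0,0,0,0,0,-14],[0,0,0,0,0,-21],[0,0,0,0,0,-28],[0,0,0,0,0,-35]],
  ],
)

```text
time: 18.9
tool_pos: [461.2, -346.4, 52.5]
tcp_rot: [179.9, 0.1, 170.8]
ft_force: [3.4, 8.8, 5.1]
finger_gap: 13.0
grip_force: 40.7
```

Request:
play_rows(
  motion=[
    [[0,0,0,0,0,-2],[0,0,0,0,0,-4],[0,0,0,0,0,-5],[0,0,0,0,0,-6],[0,0,0,0,0,-6]],
  ],
)

```text
time: 19.4
tool_pos: [461.3, -346.2, 52.5]
tcp_rot: [179.9, 0.1, 176.6]
ft_force: [2.4, 8.9, 5.7]
finger_gap: 12.9
grip_force: 40.8
```

```bash
python3 -c "
from bench import sensors
s=sensors.sense();print(s['ft_force'],s['wrist_torque'],s['tcp_rot'],s['tool_pos'],s['joint_pos'][5])"
```

```text
[2.39409167 8.8625792  5.65464255] [ 1.37438277 -0.51169195 -0.31160461] [1.79885669e+02 8.62812896e-02 1.76569644e+02] [ 461.26483723 -346.1927507    52.50239917] -128.69850434477377
```

Request:
play_rows(
  motion=[
    [[-0.03,0.14,0,0,0,-1],[-0.03,0.14,0,0,0,-2],[-0.03,0.14,0,0,0,-3],[-0.03,0.14,0,0,0,-3]],
  ],
)

```text
time: 19.8
tool_pos: [461.3, -346.1, 52.5]
tcp_rot: [180.0, 0.1, 179.5]
ft_force: [2.7, 5.1, 4.4]
finger_gap: 12.9
grip_force: 49.7
```

```bash
python3 -c "
from bench import sensors
s=sensors.sense();print(s['ft_force'],s['wrist_torque'],s['tcp_rot'],s['tool_pos'],s['joint_pos'][5])"
```

```text
[2.65497537 5.06655812 4.4060703 ] [ 0.72026874 -0.618328   -1.13962927] [1.79986501e+02 8.85614675e-02 1.79535585e+02] [ 461.27434401 -346.11135799   52.53188047] -131.58183973350415
```

At the stop: the torque is -1.14 N·m, with contact at a yaw of about 175.5-176. Now 60° clockwise from there, to yaw 115.5.

Request:
play_rows(
  motion=[
    [[0,0,0,0,0,7],[0,0,0,0,0,14],[0,0,0,0,0,21],[0,0,0,0,0,28],[0,0,0,0,0,35]],
  ],
)

```text
time: 20.3
tool_pos: [460.8, -347.2, 52.5]
tcp_rot: [-179.9, 0.1, 144.3]
ft_force: [0.7, -1.0, 3.6]
finger_gap: 13.1
grip_force: 40.4
```

Request:
play_rows(
  motion=[
    [[0,0,0,0,0,6],[0,0,0,0,0,12],[0,0,0,0,0,18],[0,0,0,0,0,24],[0,0,0,0,0,29]],
  ],
)

```text
time: 20.8
tool_pos: [460.0, -347.9, 52.5]
tcp_rot: [-179.9, 0.1, 115.3]
ft_force: [-1.8, -2.3, 4.1]
finger_gap: 12.9
grip_force: 40.6
```

Request:
play_rows(
  motion=[
    [[0,0,0,0,0,0],[0,0,0,0,0,0],[0,0,0,0,0,0]],
  ],
)

```text
time: 21.1
tool_pos: [460.0, -347.8, 52.5]
tcp_rot: [-179.9, 0.1, 115.7]
ft_force: [-3.5, -4.7, 4.1]
finger_gap: 13.4
grip_force: 40.5
```

```bash
python3 -c "
from bench import sensors
s=sensors.sense();print(s['ft_force'],s['wrist_torque'],s['tcp_rot'],s['tool_pos'],s['joint_pos'][5])"
```

```text
[-3.51604391 -4.72691489  4.09723947] [-0.89405507  0.60539385  0.02341925] [-1.79913603e+02  1.18021414e-01  1.15707876e+02] [ 460.03264477 -347.84337166   52.48409138] -67.76752784611122
```

Request:
play_rows(
  motion=[
    [[0,0,0,0,0,0],[0,0,0,0,0,0],[0,0,0,0,0,0],[0,0,0,0,0,0],[0,0,0,0,0,0]],
  ],
  jaw=0.6,
)

```text
time: 21.6
tool_pos: [460.5, -345.9, 51.8]
tcp_rot: [-180.0, -0.0, 115.6]
ft_force: [0.3, 0.1, -0.0]
finger_gap: 51.0
grip_force: 0.0
```

Request:
play_rows(
  motion=[
    [[0,0,-3,0,0,0],[0,0,-6,0,0,0],[0,0,-9,0,0,0],[0,0,-12,0,0,0],[0,0,-15,0,0,0]],
  ],
)

```text
time: 22.1
tool_pos: [460.5, -346.0, 203.2]
tcp_rot: [180.0, 0.0, 115.6]
ft_force: [0.3, -0.4, 0.1]
finger_gap: 51.3
grip_force: 0.0
```

```bash
echo "[460.5,-347,202,115.5]">c.json; python3 plan.py "400 -120 202 115.5 6" "400 -40 202 115.5 4"
```

```text
t 22.1 meas [ 460.5 -346.   203.2] [180.    0.  115.6] cmd [ 460.5 -347.   202.   115.5] j [-42.   4.  89.   0.  87. -68.]
[[[3.85, 0.72, 0.0, 0, 0, 0.0], [7.7, 1.44, 0.0, 0, 0, 0.0], [11.55, 2.16, 0.0, 0, 0, 0.0], [15.4, 2.87, 0.0, 0, 0, 0.0], [19.24, 3.59, 0.0, 0, 0, 0.0]]]
[[[3.85, 0.72, 0.0, 0, 0, 0.0], [5.66, 1.58, 0.0, 0, 0, 0.0], [7.46, 2.44, 0.0, 0, 0, 0.0], [9.27, 3.31, 0.0, 0, 0, 0.0], [11.07, 4.17, 0.0, 0, 0, 0.0]]]
```

Request:
play_rows(
  motion=[
    [[3.85,0.72,0.0,0,0,0.0],[7.7,1.44,0.0,0,0,0.0],[11.55,2.16,0.0,0,0,0.0],[15.4,2.87,0.0,0,0,0.0],[19.24,3.59,0.0,0,0,0.0]],
  ],
)

```text
time: 22.6
tool_pos: [409.5, -155.7, 201.9]
tcp_rot: [180.0, 0.0, 115.5]
ft_force: [0.7, -0.1, 0.8]
finger_gap: 51.2
grip_force: 0.0
```

Request:
play_rows(
  motion=[
    [[3.85,0.72,0.0,0,0,0.0],[5.66,1.58,0.0,0,0,0.0],[7.46,2.44,0.0,0,0,0.0],[9.27,3.31,0.0,0,0,0.0],[11.07,4.17,0.0,0,0,0.0]],
  ],
)

```text
time: 23.1
tool_pos: [399.9, -38.3, 202.1]
tcp_rot: [180.0, 0.0, 115.6]
ft_force: [0.2, -0.6, -0.0]
finger_gap: 51.3
grip_force: 0.0
```

Run:
```python
from h import *
t=optics.snapshot("top"); s=optics.snapshot("scene"); g=cv2.cvtColor(t["pixels"],cv2.COLOR_RGB2GRAY).astype(np.float32)
A=np.array([460.6,-347.5]);W=[]
for x in np.arange(-30,31,1.):
    for y in np.arange(-30,31,1.):
        if np.hypot(x,y)<30:
            q=uv(t,[A[0]+x,A[1]+y,98])[0]
            if cv2.getRectSubPix(g,(1,1),(float(q[0]),float(q[1])))[0,0]>130: W.append((x,y))
W=np.array(W);m=W.mean(0);e=np.linalg.eigh(np.cov((W-m).T))[1][:,1];print(len(W),"dir",np.degrees(np.arctan2(m[1],m[0])),"pca",np.degrees(np.arctan2(e[1],e[0])))
for c,n in((t,"top"),(s,"scene")):
    hsv=cv2.cvtColor(c["pixels"],cv2.COLOR_RGB2HSV); mk=((hsv[...,0]>=5)&(hsv[...,0]<=20)&(hsv[...,1]>150)&(hsv[...,2]>90)).astype(np.uint8)
    l=cv2.connectedComponentsWithStats(mk)
    P=np.array([561.2,-297.2,0]);print(n,[(l[2][i].tolist(),l[3][i].round()) for i in range(1,l[0]) if l[2][i][4]>25],uv(c,[P+[0,0,z] for z in(92,108,122)]).round())
d=cv2.absdiff(cv2.cvtColor(t["pixels"],cv2.COLOR_RGB2GRAY),cv2.cvtColor(cv2.imread("pics/top0.png"),cv2.COLOR_BGR2GRAY));print([(n,int(d[y-8:y+8,x-8:x+8].mean())) for n,x,y in(("petri",320,344),("slide",410,345),("tape",463,286),("beaker",456,232),("blue",215,208),("flask",337,148))])
```

```text
164 dir -66.05204888420045 pca 115.03464773782841
top [([330, 209, 30, 27, 354], array([344., 222.]))] [[344. 224.]
 [344. 223.]
 [344. 223.]]
scene [([622, 181, 12, 7, 48], array([627., 184.])), ([344, 233, 22, 9, 144], array([355., 237.]))] [[354. 247.]
 [354. 240.]
 [355. 234.]]
[('petri', 5), ('slide', 5), ('tape', 4), ('beaker', 3), ('blue', 3), ('flask', 4)]
```

The pointer is at -65°, which is three clicks from the stop. The cartridge's caps are at seated height and the bystanders haven't moved, so I'll hand in.

```bash
python3 -c "
from bench import job
print(job.hand_in())"
```

```text
the job is handed in; nothing more can be done
None
```

The job is handed in: the orange cartridge is seated in the mixer pocket and the selector was taken to its off stop, then turned three clicks clockwise to speed three and let go. The blue cartridge and the other items I compared in the before-and-after images are unmoved, and the run took about 23 s.

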